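# Find the tired spring pad and push its tag down

### The job

Three spring pressure-pad units from the press stand side by side on the wooden board, and one has a tired spring. Going from the robot's left (+y) to its right, press each pad at least half-way down with the fingertips to feel its spring, then push the yellow tag of the softest one fully down, leaving the other two tags up. Touch only: do not lift, tip or shift the units or anything else on the bench.

Things in the scene. Friction and masses are not known exactly. Their poses are not given: they have to be found in the camera images.
- unit_a: one of three identical-looking spring pressure-pad units standing loose on a 20 mm thick wooden board: dark steel base 125 mm along x, 18 mm thick, 66 mm wide with round lobes under the pillars (128 mm across them), 1.5 kg; origin at the underside of the base, z up, x pointing from the tag (-x side) to the pad (+x side); which of the three stands left, middle or right, and which is softest, has to be found out
- pad_a_top (a point): centre of the top of the bright round pressing boss (40 mm across) in the middle of unit_a's grey spring pad; moves down with the pad. Pad up: 75 mm above the unit's underside, 14 mm ahead of its origin along its x. Two guide pillars stand 42 mm to either side (along the unit's y), their heads 4 mm lower than the boss while the pad is up
- pad_a (a joint): travel of unit_a's pad in m: 0 at its top stop, 0.010 at its bottom stop; left alone it floats on its spring less than 1 mm below the top stop, and it springs back by itself. Pressed half-way the three springs push back with clearly different forces, between about 3 and 11 N, some 4 N apart
- tag_a_top (a point): centre of the top of the thumb lip (22 mm along the unit's x, 36 mm along its y, 3 mm thick) of unit_a's yellow sliding status tag; 57 mm from the unit's origin towards its -x, 85 mm above its underside when fully up; moves down with the tag
- tag_a (a joint): travel of unit_a's tag in m: 0 to 0.002 at the start (up), 0.018 pushed fully down; slides straight down in its guides against about 3 N of friction and stays where it is left
- unit_b: one of three identical-looking spring pressure-pad units standing loose on a 20 mm thick wooden board: dark steel base 125 mm along x, 18 mm thick, 66 mm wide with round lobes under the pillars (128 mm across them), 1.5 kg; origin at the underside of the base, z up, x pointing from the tag (-x side) to the pad (+x side); which of the three stands left, middle or right, and which is softest, has to be found out
- pad_b_top (a point): centre of the top of the bright round pressing boss (40 mm across) in the middle of unit_b's grey spring pad; moves down with the pad. Pad up: 75 mm above the unit's underside, 14 mm ahead of its origin along its x. Two guide pillars stand 42 mm to either side (along the unit's y), their heads 4 mm lower than the boss while the pad is up
- pad_b (a joint): travel of unit_b's pad in m: 0 at its top stop, 0.010 at its bottom stop; left alone it floats on its spring less than 1 mm below the top stop, and it springs back by itself. Pressed half-way the three springs push back with clearly different forces, between about 3 and 11 N, some 4 N apart
- tag_b_top (a point): centre of the top of the thumb lip (22 mm along the unit's x, 36 mm along its y, 3 mm thick) of unit_b's yellow sliding status tag; 57 mm from the unit's origin towards its -x, 85 mm above its underside when fully up; moves down with the tag
- tag_b (a joint): travel of unit_b's tag in m: 0 to 0.002 at the start (up), 0.018 pushed fully down; slides straight down in its guides against about 3 N of friction and stays where it is left
- unit_c: one of three identical-looking spring pressure-pad units standing loose on a 20 mm thick wooden board: dark steel base 125 mm along x, 18 mm thick, 66 mm wide with round lobes under the pillars (128 mm across them), 1.5 kg; origin at the underside of the base, z up, x pointing from the tag (-x side) to the pad (+x side); which of the three stands left, middle or right, and which is softest, has to be found out
- pad_c_top (a point): centre of the top of the bright round pressing boss (40 mm across) in the middle of unit_c's grey spring pad; moves down with the pad. Pad up: 75 mm above the unit's underside, 14 mm ahead of its origin along its x. Two guide pillars stand 42 mm to either side (along the unit's y), their heads 4 mm lower than the boss while the pad is up
- pad_c (a joint): travel of unit_c's pad in m: 0 at its top stop, 0.010 at its bottom stop; left alone it floats on its spring less than 1 mm below the top stop, and it springs back by itself. Pressed half-way the three springs push back with clearly different forces, between about 3 and 11 N, some 4 N apart
- tag_c_top (a point): centre of the top of the thumb lip (22 mm along the unit's x, 36 mm along its y, 3 mm thick) of unit_c's yellow sliding status tag; 57 mm from the unit's origin towards its -x, 85 mm above its underside when fully up; moves down with the tag
- tag_c (a joint): travel of unit_c's tag in m: 0 to 0.002 at the start (up), 0.018 pushed fully down; slides straight down in its guides against about 3 N of friction and stays where it is left
- spare_spring: spare blue coil spring standing on end on the board, 32 mm across, 45 mm tall; origin at the centre of its underside. Bystander
- bush: brass bush standing on the board, 30 mm across, 32 mm tall; origin at the centre of its underside. Bystander
- tin: open aluminium tin of brass blanks, 170 x 110 x 40 mm; origin at the centre of its underside. Bystander
- oiler: clear plastic oil bottle with a red cap, 52 mm across, 140 mm tall; origin at the centre of its underside. Bystander
- pin: ground steel guide pin standing on the board, 18 mm across, 60 mm tall; origin at the centre of its underside. Bystander
There are look-alikes about, which are no part of the job. Leave any red look-alike of the unit_b alone.

How it is judged:
By the outcome, as a careful person would: the job done as asked, in the order asked, and still so for the second after the job is handed in, with the robot touching nothing.
It also fails if it takes over 53 s, if anything falls off the work surface, if the arm or the gripper's body presses on something with over 40 N, if the wrist force passes 120 N, or if a joint passes its speed limit or range.

### The arm

A 6-joint arm with a two-finger parallel gripper is mounted at the origin on the work surface. World frame = base frame: x ahead of the robot, y to its left, z up, the work surface at z = 0. Lengths are in m, angles in rad, forces in N, time in s.
With the tool pointing down it reaches from about 0.375 to 0.9 m from the base axis. Payload 3.1 kg.
Tool frame: the origin (TCP) lies on the centre line of the jaws, within the pads' length; the fingertips stand 22 mm ahead of it and the grasp point (between the pads) lies 3 mm ahead of it; z points along the fingers, x is the direction in which the jaws open and shut, and the axes are right-handed (so a half turn about z gives the same grasp; the last joint's range is limited). The gripper opens to 87 mm and grips with 3 to 60 N. Pads are 19 mm wide; open, the fingers measure 117 mm over their backs; the gripper's body (75 mm by 190 mm) begins 51 mm behind the grasp point.
Start: joints at [0.967, 0.527, 1.433, -0, 1.181, -0.178], TCP at [0.258, 0.569, 0.205] pointing down, gripper open.
Joint ranges: [-3.08, 3.08], [-0.75, 2.2], [0.22, 2.44], [-1.43, 4.57], [0, 2.65], [-2.85, 2.85]. Speed limits (rad/s): [2.79, 2.79, 3.14, 3.14, 3.14, 3.14].

### API

Orientations are given as a unit quaternion [x, y, z, w].
In Python, from rig import robot, camera, order gives the robot as it stands.
- The arm moves only by the shell command python3 -m pendant 'ROWS' [OPENING] [FORCE]. ROWS is JSON, a list of rows, each a list of 2 entries, a list of its own where there are three numbers: the shift along the tool's x, y, z in mm, then the turn about the tool's z in degrees. A call has 1 to 8 rows; each row shifts and turns the commanded pose from where the row before left it, along the tool's axes as they then stand; what a row does not reach is not made up. A row lasts 1/8 s, in which the tool goes at most 62.5 mm and 10.7 degrees, less where a joint would pass 70% of its speed; a pose out of reach is approached as far as the arm can. A call with a gripper value outside its range is refused whole. OPENING is the finger opening in mm, from 0 to 87, set as the call begins (- or left out, the last holds). The fingers move at their own pace and stop on an object; FORCE is the grip in N (left out, the last holds). Time passes only in rows, so rows that do not move let the fingers close. It gives the time, the measured TCP pose, the force and the opening at its end, in the units of the state.
- robot.get_obs(): the state, without advancing time (a new reading comes with each control period).
- camera(name): name is "side" or "top" or "wrist"; returns a dict with "pixels" (480x640x3 uint8, blue, green, red), "mtx" (3x3 intrinsics, pixels), "R" (3x3) and "t" (3): a world point X has camera coordinates R X + t. Camera axes: x right, y down, z forward; pixel columns grow to the right and rows downward; lengths in m; the calibration is good to about 2 mm. A picture is of the moment at which its call begins. There is no depth.
- order.hand_in(): hands the job in, once; it reports no verdict.
The state is a dict: "time": time; "q": joint angles; "joint_velocities": joint speeds; "joint_torque": joint torques, N m; "position": TCP position; "tool_rot": TCP orientation; "ft_force": force on the tool from outside, world axes, zero at the start; "moment": the same for the moment, N m; "grip_width": finger opening in m.
Only numpy, scipy, OpenCV 4.12 (cv2) and the standard library are available. Lean on these libraries where they do the work, as an engineer would, in place of code of your own. Each camera call takes 0.05 s, during which the arm holds its last target. There are 200 camera calls.

## Working session

There is one attempt and no reset: what is moved stays moved. The work goes in short steps, Python scripts to look and compute and a shell command to move; the robot and the scene stay as the last step left them, time stands still between calls to the robot, and variables do not carry over. Pictures are saved under pics/ and viewed, about 8 in all and at most 12, crops included, and the job is handed in when it is done.

```bash
mkdir -p pics; ls
python3 - <<'E'
from rig import robot,camera
import cv2
for n in("top","side"):
    c=camera(n);cv2.imwrite(f"pics/{n}0.png",c["pixels"]);print(n,c["mtx"].tolist(),c["R"].tolist(),c["t"].tolist())
o=robot.get_obs();print(o)
E
```

```text
pics
top [[506.8711444407728, 0.0, 321.80717401781044], [0.0, 506.8711444407728, 240.924583739907], [0.0, 0.0, 1.0]] [[-0.014417935014895227, -0.9997105244344994, -0.019261113280500116], [-0.9958082199888719, 0.01609639556784836, -0.09003829769780126], [0.09032226830909855, 0.01788220860580014, -0.9957520346265317]] [0.022882825072830095, 0.5119085986692676, 1.0565387592913824]
side [[535.4924193092348, 0.0, 321.0909867223231], [0.0, 535.4924193092348, 243.02088724080815], [0.0, 0.0, 1.0]] [[0.9972721692465845, -0.07379744801077527, -0.0014687114447982086], [-0.05213077524105522, -0.6901108646860935, -0.7218236465473953], [0.052255169303885574, 0.7199311988720235, -0.6920754772217501]] [-0.5000380532879101, 0.0898538974160986, 1.0877617180331762]
{'time': 0.1, 'q': array([ 9.66503700e-01,  5.28361872e-01,  1.43373653e+00, -3.99215412e-05,
        1.18140121e+00, -1.78467328e-01]), 'joint_velocities': array([-1.37006323e-03, -1.85627187e-03, -2.97062814e-03, -1.29866057e-03,
       -6.39375986e-06, -2.06806511e-04]), 'joint_torque': array([-2.26274251e-04, -4.40989208e+01, -1.77151036e+01,  6.35006838e-02,
        5.33912249e-02, -4.85682858e-05]), 'position': array([0.25774701, 0.56863864, 0.20408845]), 'tool_rot': array([ 8.40552616e-01,  5.41729074e-01, -8.73330901e-04,  3.83087001e-04]), 'ft_force': array([ 0.01057078, -0.55589962,  0.25930129]), 'moment': array([ 0.00123635,  0.01533131, -0.04696096]), 'grip_width': 0.0873640708240848}
```

View pics/top0.png

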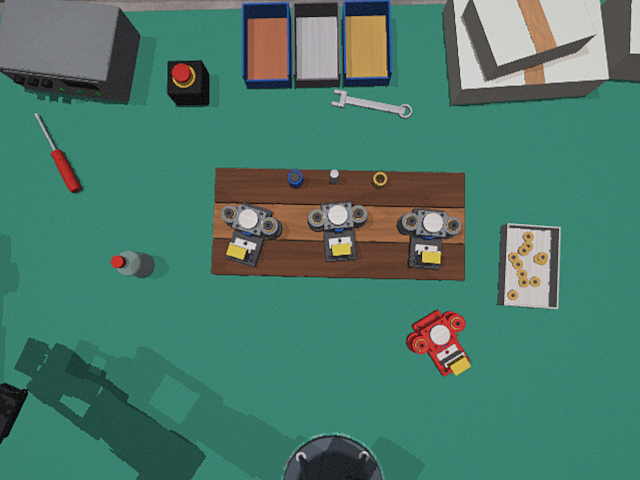

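View pics/side0.png

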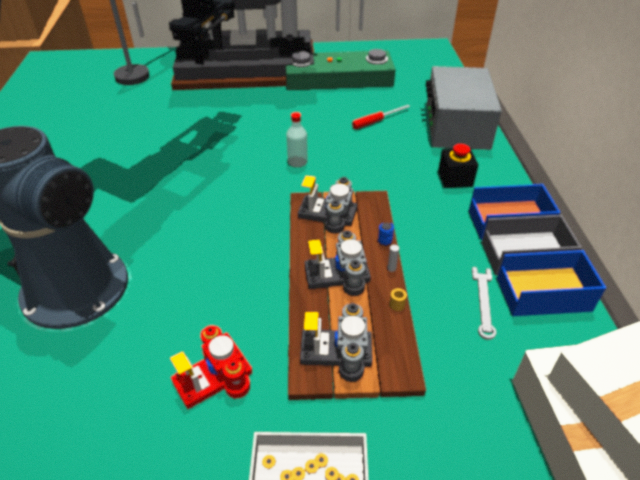

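The top picture shows the units at (248,220), (337,215) and (433,222), with yellow tags at about (240,250), (341,250) and (431,257). The red look-alike is at (440,340). The side view shows the tags and bosses clearly. Next I'll measure them.

```bash
cat > h.py <<'E'
import cv2,numpy as np
from rig import robot,camera
def ray(c,uv,z):
    d=c["R"].T@np.linalg.solve(c["mtx"],[uv[0],uv[1],1.]);o=-c["R"].T@c["t"]
    return o+d*(z-o[2])/d[2]
def blobs(c,kind,roi,amin):
    hsv=cv2.cvtColor(c["pixels"],cv2.COLOR_BGR2HSV)
    m=cv2.inRange(hsv,(22,120,90),(35,255,255)) if kind=="y" else cv2.inRange(hsv,(0,0,170),(180,45,255))
    k=np.zeros_like(m);x0,y0,x1,y1=roi;k[y0:y1,x0:x1]=m[y0:y1,x0:x1]
    out=[]
    for q in cv2.findContours(k,cv2.RETR_EXTERNAL,cv2.CHAIN_APPROX_NONE)[0]:
        if cv2.contourArea(q)>=amin: out.append(q)
    return out
def proj(c,X):
    p=c["mtx"]@(c["R"]@np.array(X)+c["t"]);return p[:2]/p[2]
E
python3 - <<'E'
from h import *
for n,roi in(("top",(200,190,470,280)),("side",(290,165,390,390))):
    c=camera(n)
    for k,z in(("w",.095),("y",.105)):
        for q in blobs(c,k,roi,60):
            r=cv2.minAreaRect(q);e=cv2.minEnclosingCircle(q)
            P=ray(c,r[0],z);b=cv2.boxPoints(r);B=[ray(c,p,z)for p in b]
            L=[np.round(1e3*(B[i+1]-B[i])[:2]) for i in(0,1)]
            print(n,k,np.round(r[0],1),cv2.contourArea(q),P.round(4)[:2],ray(c,e[0],z).round(4)[:2],[l.tolist() for l in L])
E
```

```text
top w [427.1 249.4] 79.5 [ 0.4855 -0.1941] [ 0.4846 -0.194 ] [[18.0, -2.0], [-6.0, -47.0]]
top w [243.  243.5] 110.0 [0.5031 0.171 ] [0.5021 0.1719] [[18.0, -9.0], [-21.0, -43.0]]
top w [432.5 222. ] 263.5 [ 0.5399 -0.2067] [ 0.5401 -0.2071] [[-1.0, -38.0], [-36.0, 1.0]]
top w [247.7 218.1] 257.5 [0.554  0.1615] [0.5536 0.162 ] [[33.0, -16.0], [-17.0, -33.0]]
top w [337. 214.] 260.5 [ 0.5592 -0.0174] [ 0.5587 -0.018 ] [[-1.0, -36.0], [-36.0, 1.0]]
top y [431.  257.5] 178.5 [ 0.4688 -0.1994] [ 0.4688 -0.1994] [[-1.0, -35.0], [-22.0, 1.0]]
top y [341.  249.5] 178.5 [ 0.4873 -0.0239] [ 0.4873 -0.0234] [[-1.0, -35.0], [-22.0, 0.0]]
top y [236.  251.7] 177.5 [0.4861 0.183 ] [0.4865 0.1831] [[21.0, -6.0], [-11.0, -35.0]]
side w [321.5 336.5] 208.0 [ 0.4853 -0.229 ] [ 0.4869 -0.2292] [[22.0, -2.0], [-6.0, -70.0]]
side w [352.4 324.7] 363.0 [ 0.5389 -0.2088] [ 0.5394 -0.2126] [[35.0, 22.0], [14.0, -41.0]]
side w [351.  246.5] 226.0 [ 0.558  -0.0212] [ 0.5582 -0.0197] [[39.0, 14.0], [3.0, -41.0]]
side w [318.  204.9] 75.5 [0.5031 0.1092] [0.5027 0.1092] [[13.0, 43.0], [13.0, -9.0]]
side w [339.2 189.4] 162.5 [0.5527 0.1579] [0.5527 0.1595] [[9.0, 40.0], [38.0, -16.0]]
side y [310.5 321.5] 215.0 [ 0.4687 -0.2045] [ 0.4704 -0.2041] [[22.0, -2.0], [-3.0, -40.0]]
side y [315.2 247.5] 148.5 [ 0.4882 -0.0288] [ 0.4872 -0.0288] [[23.0, 5.0], [3.0, -44.0]]
side y [308.  183.5] 111.5 [0.4857 0.1711] [0.4878 0.1683] [[14.0, 56.0], [24.0, -15.0]]
```

```bash
cat >> h.py <<'E'
from scipy.spatial.transform import Rotation as Ro
def go(x,y,z,yaw):
    o=robot.get_obs();M=Ro.from_quat(o["tool_rot"]).as_matrix()
    a=np.degrees(np.arctan2(M[1,0],M[0,0]))
    print("pos",o["position"].round(4),"yaw",a.round(1),"tilt",np.degrees(np.arccos(-M[2,2])).round(2),"F",o["ft_force"].round(2),"t",o["time"],
     "\nshift mm",(1e3*M.T@(np.array([x,y,z])-o["position"])).round(1),"turn",round(a-yaw,1))
E
python3 -c "
from h import *
go(.5537,.1612,.160,72.5)"
```

```text
pos [0.2579 0.5688 0.2043] yaw 65.6 tilt 0.08 F [ 0.21 -0.08 -0.8 ] t 0.2 
shift mm [-248.9  437.8   44.6] turn -6.9
```

```bash
python3 -m pendant '[[[-14,24,0],0],[[-21,37,0],0],[[-21,37,0],0],[[-21,37,0],0],[[-21,37,0],0],[[-21,37,0],0],[[-21,37,0],0],[[-21,37,0],0]]' 0 30; python3 -m pendant '[[[-21,37,0],0],[[-21,37,0],0],[[-21,37,0],0],[[-15,26,0],0],[[-10,17,0],0],[[-10,17,0],0],[[0,0,0],-7],[[0,0,0],0]]'; python3 -c "
from h import *
go(.5537,.1612,.125,72.5)"
```

```text
time: 1.2
position: [0.45, 0.3045, 0.2049]
tool_rot: [0.841, 0.542, -0.0, -0.0]
ft_force: [0.8, 0.4, 0.6]
grip_width: 0.015
time: 2.2
position: [0.5645, 0.1458, 0.2048]
tool_rot: [0.806, 0.592, -0.0, -0.0]
ft_force: [0.5, 0.4, 0.4]
grip_width: 0.0004
pos [0.5645 0.1458 0.2048] yaw 72.5 tilt 0.03 F [0.52 0.41 0.4 ] t 2.2 
shift mm [ 11.4 -14.8  79.9] turn 0.0
```

```bash
python3 -m pendant '[[[6,-8,10],0],[[5.4,-6.8,20],0],[[0,0,25],0],[[0,0,20],0],[[0,0,5],0],[[0,0,0],0]]'
python3 - <<'E'
from h import *
go(.5537,.1612,.117,72.5)
a=camera("side")["pixels"][130:280,260:420];b=camera("top")["pixels"][150:300,180:340]
cv2.imwrite("pics/near.png",np.hstack([cv2.resize(a,(400,375)),cv2.resize(b,(400,375))]))
E
```

```text
time: 2.95
position: [0.5534, 0.1616, 0.1247]
tool_rot: [0.806, 0.592, -0.0, -0.0]
ft_force: [0.1, 0.6, 0.7]
grip_width: 0.0004
pos [0.5534 0.1616 0.1247] yaw 72.6 tilt 0.05 F [0.14 0.63 0.74] t 2.95 
shift mm [-0.3  0.4  7.7] turn 0.1
```

View pics/near.png

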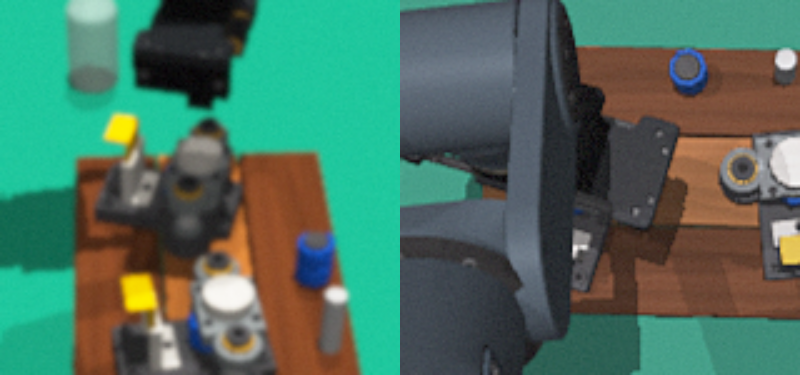

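The fingertip isn't clearly on the boss in this view, so I'll project the expected tip into it.

Run:
```python
from h import *
c=camera("side");p=robot.get_obs()["position"]
im=cv2.resize(c["pixels"][120:220,270:400],None,fx=6,fy=6,interpolation=cv2.INTER_CUBIC)
for dz in(-.022,0,.048):
    u=proj(c,p+[0,0,dz]);print(dz,u);cv2.circle(im,tuple(int(v) for v in (u-[270,120])*6),4,(0,0,255),-1)
u=proj(c,[.5537,.1612,.095]);print(u);cv2.circle(im,tuple(int(v) for v in (u-[270,120])*6),4,(255,0,255),-1)
cv2.imwrite("pics/near2.png",im)
w=camera("wrist");cv2.imwrite("pics/wr.png",w["pixels"])
```

```text
-0.022 [339.94389343 185.22518277]
0 [340.17930931 177.03574283]
0.048 [340.71530876 158.38986731]
[339.49863329 188.4943078 ]
```

View pics/near2.png

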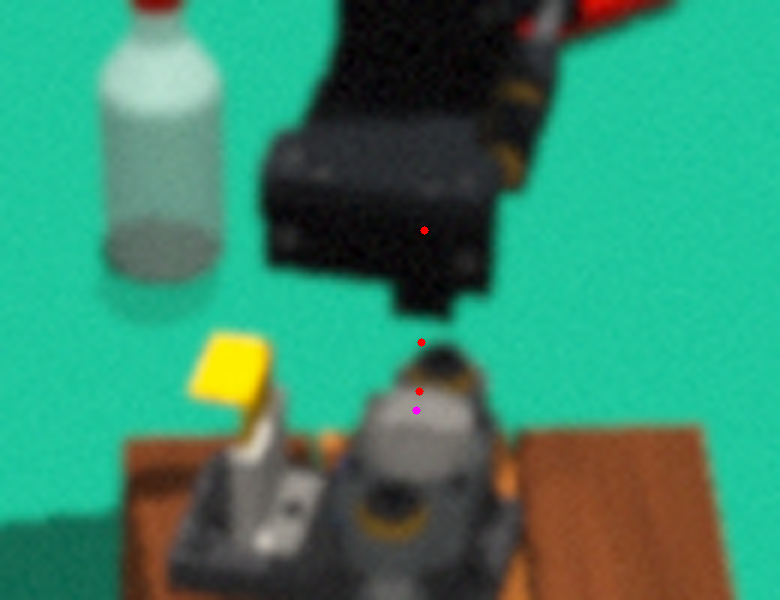

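View pics/wr.png

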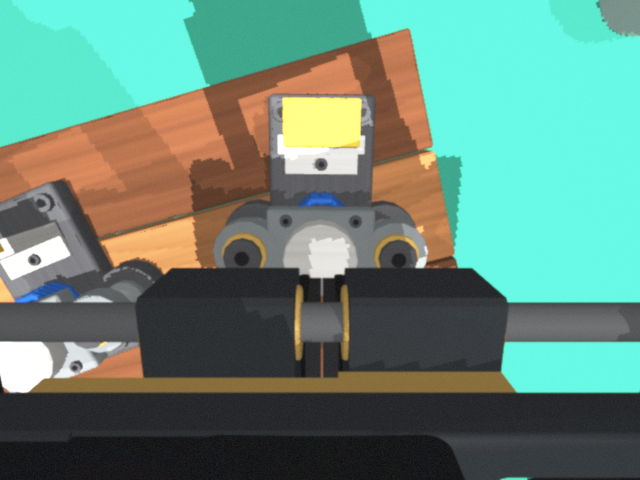

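The side view shows the boss centred under the gripper line at crop (415,410). The visible finger stub ends higher than the projected tip, at crop (420,315). The wrist view shows the boss centred under the jaws at (322,250). I'll feel for contact in small steps.

```bash
for i in 1; do :; done; python3 -m pendant '[[[0,0,3],0],[[0,0,3],0],[[0,0,0],0]]'; python3 -m pendant '[[[0,0,2],0],[[0,0,0],0]]';python3 -m pendant '[[[0,0,2],0],[[0,0,0],0]]'
```

```text
time: 3.52
position: [0.5536, 0.161, 0.1187]
tool_rot: [0.806, 0.592, -0.0, -0.0]
ft_force: [0.2, 0.0, -0.4]
grip_width: 0.0003
time: 3.78
position: [0.5538, 0.1611, 0.1168]
tool_rot: [0.806, 0.592, -0.0, -0.0]
ft_force: [-0.3, -0.6, 0.6]
grip_width: 0.0002
time: 4.03
position: [0.5538, 0.1611, 0.1148]
tool_rot: [0.806, 0.592, -0.0, -0.0]
ft_force: [0.3, -0.2, 0.0]
grip_width: 0.0002
```

```bash
python3 -m pendant '[[[0,0,2],0],[[0,0,0],0]]'; python3 -m pendant '[[[0,0,2],0],[[0,0,0],0]]';python3 - <<'E'
from h import *
c=camera("side");p=robot.get_obs()["position"];print(p,robot.get_obs()["ft_force"])
im=cv2.resize(c["pixels"][120:220,270:400],None,fx=6,fy=6,interpolation=cv2.INTER_CUBIC)
cv2.imwrite("pics/near3.png",im)
E
```

```text
time: 4.28
position: [0.5537, 0.1611, 0.1128]
tool_rot: [0.806, 0.592, -0.0, -0.0]
ft_force: [-0.3, -0.2, 1.2]
grip_width: 0.0001
time: 4.53
position: [0.5537, 0.1611, 0.1108]
tool_rot: [0.806, 0.592, -0.0, -0.0]
ft_force: [-0.1, 0.6, 0.2]
grip_width: 0.0
[0.55380162 0.16108579 0.11085471] [ 0.61159918 -0.47219216 -0.07693059]
```

View pics/near3.png

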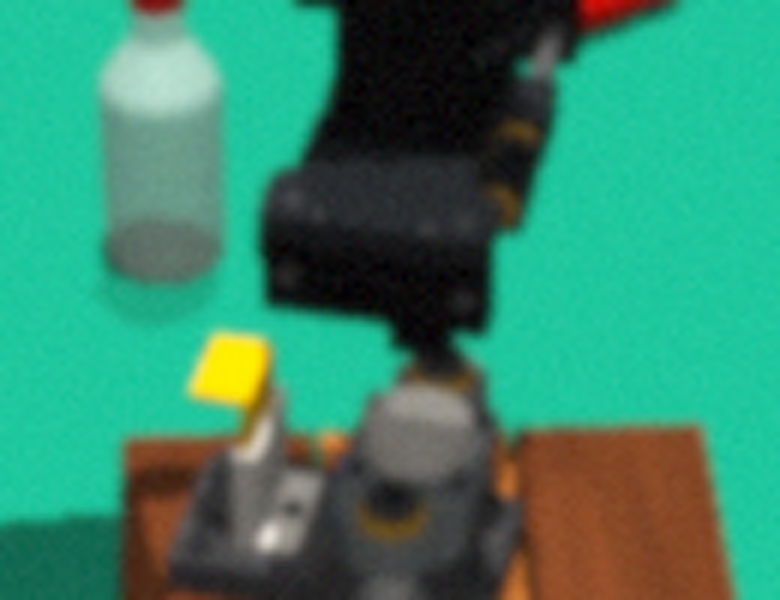

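The tip is still above the boss: it sits at row 350 against the boss centre at 415, with no force felt. So the real gap is bigger than the nominal one, and I'll keep feeling downward.

```bash
python3 -m pendant '[[[0,0,3],0],[[0,0,0],0]]'|grep -E "posi|ft_"; python3 -m pendant '[[[0,0,3],0],[[0,0,0],0]]'|grep -E "posi|ft_"; python3 -m pendant '[[[0,0,3],0],[[0,0,0],0]]'|grep -E "posi|ft_"
```

```text
position: [0.5537, 0.1611, 0.1077]
ft_force: [-0.7, 0.3, 0.0]
position: [0.5537, 0.1611, 0.1047]
ft_force: [0.1, 0.1, -0.4]
position: [0.5537, 0.1611, 0.1017]
ft_force: [0.2, 0.0, -0.3]
```

Run:
```python
from h import *
c=camera("side");o=robot.get_obs();print(o["position"],o["ft_force"],o["time"])
w=camera("wrist");
im=cv2.resize(c["pixels"][120:220,270:400],None,fx=4,fy=4,interpolation=cv2.INTER_CUBIC)
cv2.imwrite("pics/near4.png",np.hstack([im,cv2.resize(w["pixels"][180:420,120:400],(280*400//240,400))[:, :280]]))
p=o["position"]
for dz in(-.022,0):print(proj(w,p+[0,0,dz]))
print(proj(w,[.5537,.1612,.095]),proj(w,[.4861,.183,.105]))
for q in blobs(w,"y",(0,0,640,480),500):print(cv2.minAreaRect(q))
```

```text
[0.55378265 0.16109655 0.10179452] [0.07695068 0.39733976 0.51249998] 5.375
[321.33060506 270.79772115]
[321.33666086 285.96967191]
[321.49259478 280.70795283] [322.81013218 122.31513529]
((322.5, 121.5), (55.0, 89.0), 90.0)
```

View pics/near4.png

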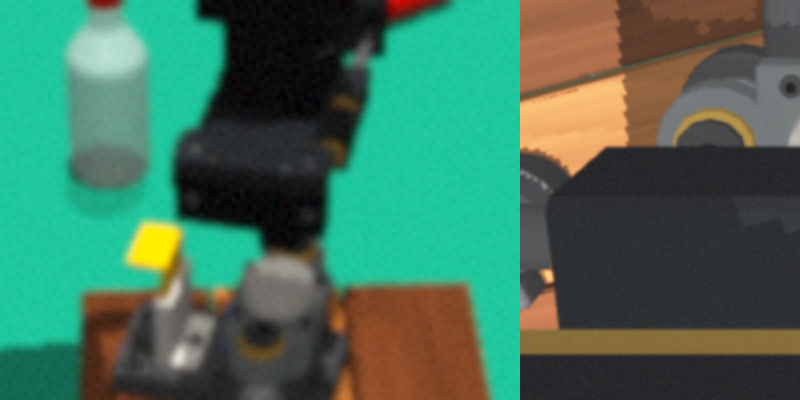

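The projected positions match the wrist view (tag predicted 322.8,122.3; seen 322.5,121.5), so the pose is right. The fingers simply look about 4 cm shorter than stated. The tip is still clear of the boss, so I'll carry on by feel.

```bash
python3 - <<'E'
from h import *
w=camera("wrist");o=robot.get_obs();print("cam",-w["R"].T@w["t"],o["position"],o["q"].round(3),o["grip_width"])
E
for k in 1; do python3 -m pendant '[[[0,0,3],0],[[0,0,0],0]]'|grep -E "posi|ft_";python3 -m pendant '[[[0,0,3],0],[[0,0,0],0]]'|grep -E "posi|ft_"; done
```

```text
cam [0.49126394 0.1807483  0.28028616] [0.55392001 0.16108265 0.10193814] [ 0.089  0.601  1.647 -0.     0.894 -1.178] 0.0002510889803288674
position: [0.5536, 0.1611, 0.0987]
ft_force: [0.1, 0.2, -0.4]
position: [0.5536, 0.1611, 0.0957]
ft_force: [-0.1, 0.1, 0.8]
```

```bash
python3 -m pendant '[[[0,0,3],0],[[0,0,0],0]]'|grep -E "posi|ft_";python3 -m pendant '[[[0,0,3],0],[[0,0,0],0]]'|grep -E "posi|ft_";python3 -m pendant '[[[0,0,2],0],[[0,0,0],0]]'|grep -E "posi|ft_"
python3 - <<'E'
from h import *
c=camera("side");w=camera("wrist")
im=cv2.resize(c["pixels"][140:220,290:390],None,fx=5,fy=5,interpolation=cv2.INTER_CUBIC)
cv2.imwrite("pics/near5.png",im)
E
```

```text
position: [0.5536, 0.1611, 0.0927]
ft_force: [-0.2, -0.2, 0.1]
position: [0.5537, 0.1611, 0.0897]
ft_force: [-1.1, 1.0, 0.9]
position: [0.5538, 0.1611, 0.0878]
ft_force: [-0.2, -0.8, -1.0]
```

View pics/near5.png

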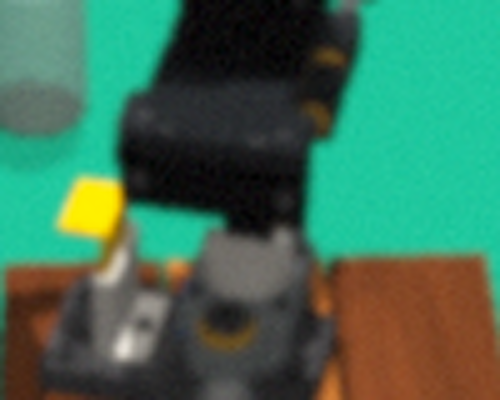

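Run:
```python
from h import *
o=robot.get_obs();p=o["position"];M=Ro.from_quat(o["tool_rot"]).as_matrix()
out=[]
for n in("side","wrist"):
    c=camera(n);im=c["pixels"].copy()
    x0,y0,x1,y1=(270,110,400,220) if n=="side" else (100,80,540,480)
    s=400/(y1-y0);im=cv2.resize(im[y0:y1,x0:x1],None,fx=s,fy=s,interpolation=cv2.INTER_CUBIC)
    if n=="wrist": im=cv2.convertScaleAbs(im,alpha=1.6,beta=20)
    def box(hx,hy,z,col):
        P=[proj(c,p+M@np.array([a*hx,b*hy,z])) for a,b in((1,1),(1,-1),(-1,-1),(-1,1))]
        cv2.polylines(im,[((np.array(P)-[x0,y0])*s).astype(np.int32)],True,col,1)
    if n=="side": box(.015,.0095,.022,(0,0,255));
    else: box(.015,.0095,.022,(0,0,255));
    box(.095,.0375,-.048,(255,0,255)); box(.02,.02,p[2]-.095,(255,255,0))
    out.append(im)
h=np.hstack(out);print(h.shape,p,o["ft_force"]);cv2.imwrite("pics/ov.png",h[:, :800] if h.shape[1]<=800 else cv2.resize(h,(800,int(h.shape[0]*800/h.shape[1]))))
```

```text
(400, 913, 3) [0.55388493 0.16108308 0.08791977] [-0.68131697  0.07826406  0.39462156]
```

View pics/ov.png

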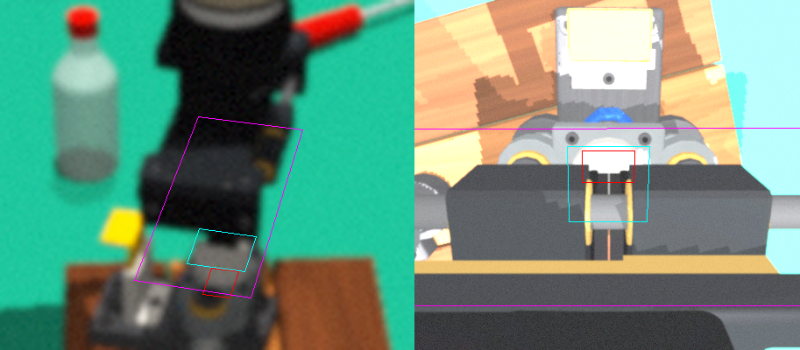

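The brightened wrist view puts the fingertips' near edge at about row 168, which works out to roughly boss height. So contact should be close, and I'll keep going by feel.

```bash
for k in 1; do python3 -m pendant '[[[0,0,2],0],[[0,0,0],0]]'|grep -E "posi|ft_";python3 -m pendant '[[[0,0,2],0],[[0,0,0],0]]'|grep -E "posi|ft_";python3 -m pendant '[[[0,0,2],0],[[0,0,0],0]]'|grep -E "posi|ft_"; done
```

```text
position: [0.5537, 0.1611, 0.0858]
ft_force: [0.1, -0.1, 0.5]
position: [0.5537, 0.1611, 0.0838]
ft_force: [-0.4, -0.5, 0.2]
position: [0.5537, 0.1611, 0.0818]
ft_force: [0.3, 0.6, -0.4]
```

```bash
for k in 1; do python3 -m pendant '[[[0,0,2],0],[[0,0,0],0]]'|grep -E "posi|ft_";python3 -m pendant '[[[0,0,2],0],[[0,0,0],0]]'|grep -E "posi|ft_";python3 -m pendant '[[[0,0,2],0],[[0,0,0],0]]'|grep -E "posi|ft_"; done
python3 - <<'E'
from h import *
o=robot.get_obs();print(o["position"],o["ft_force"],o["joint_torque"].round(2),o["moment"].round(2))
c=camera("side");w=camera("wrist")
a=cv2.resize(c["pixels"][140:220,300:380],(400,400),interpolation=cv2.INTER_CUBIC)
b=cv2.resize(cv2.convertScaleAbs(w["pixels"][180:340,240:400],alpha=2,beta=20),(400,400),interpolation=cv2.INTER_CUBIC)
cv2.imwrite("pics/near6.png",np.hstack([cv2.convertScaleAbs(a,alpha=1.6,beta=20),b]))
E
```

```text
position: [0.5537, 0.1611, 0.0798]
ft_force: [0.2, -0.1, 0.4]
position: [0.5538, 0.1611, 0.0778]
ft_force: [0.2, -0.5, -0.2]
position: [0.554, 0.1611, 0.076]
ft_force: [0.1, 0.5, 0.2]
[0.55399315 0.16112554 0.0759727 ] [0.08127594 0.46422596 0.16774001] [-3.000e-02 -4.244e+01 -1.164e+01 -1.000e-02  7.000e-02  0.000e+00] [ 0.01 -0.    0.03]
```

View pics/near6.png

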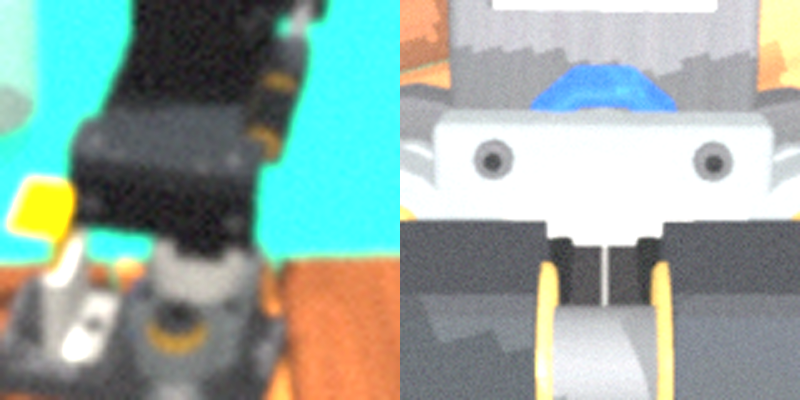

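The boss shows white through the slit between the fingers (wrist crop 605,270). In the side crop the tip now overlaps the boss's top edge at (205,255). I'll continue down.

```bash
for k in 1; do python3 -m pendant '[[[0,0,2],0],[[0,0,0],0]]'|grep -E "posi|ft_";python3 -m pendant '[[[0,0,2],0],[[0,0,0],0]]'|grep -E "posi|ft_"; done
```

```text
position: [0.554, 0.1611, 0.074]
ft_force: [-0.7, -0.0, 2.5]
position: [0.554, 0.1611, 0.0721]
ft_force: [-0.7, -0.5, 4.5]
```

```bash
for k in 1; do python3 -m pendant '[[[0,0,2],0],[[0,0,0],0],[[0,0,0],0]]'|grep -E "posi|ft_";python3 -m pendant '[[[0,0,1],0],[[0,0,0],0],[[0,0,0],0]]'|grep -E "posi|ft_"; done;python3 -m pendant '[[[0,0,0.7],0],[[0,0,0],0],[[0,0,0],0]]'|grep -E "posi|ft_"
```

```text
position: [0.554, 0.1611, 0.0701]
ft_force: [-0.4, 0.0, 5.8]
position: [0.554, 0.1611, 0.0692]
ft_force: [0.0, -0.4, 5.3]
position: [0.554, 0.1611, 0.0686]
ft_force: [-1.4, -0.0, 5.3]
```

Run:
```python
from h import *
F=[]
for i in range(4):
    c=camera("side");F.append(robot.get_obs()["ft_force"][2])
print(np.round(F,2),robot.get_obs()["position"],robot.get_obs()["time"])
a=cv2.resize(c["pixels"][140:220,300:380],(400,400),interpolation=cv2.INTER_CUBIC);cv2.imwrite("pics/near7.png",cv2.convertScaleAbs(a,alpha=1.6,beta=20))
w=camera("wrist");cv2.imwrite("pics/wrdown.png",w["pixels"])
```

```text
[6.3  5.6  5.87 6.08] [0.5540377  0.16111175 0.06862347] 10.35
```

```bash
python3 -m pendant '[[[0,0,1],0],[[0,0,0],0],[[0,0,0],0],[[0,0,0],0]]'; python3 -m pendant '[[[0,0,-10],0],[[0,0,-20],0],[[0,0,-20],0],[[0,0,-7],0],[[0,0,0],0]]'; python3 -c "
from h import *
print(robot.get_obs()['ft_force'])
c=camera('side')
for k,z in(('w',.095),('y',.105)):
  for q in blobs(c,k,(290,165,390,390),60): print(k,np.round(cv2.minAreaRect(q)[0],1))
go(.559,-.0178,.125,95)"
```

```text
time: 10.9
position: [0.554, 0.1611, 0.0678]
tool_rot: [0.806, 0.592, 0.0, 0.0]
ft_force: [-2.2, 0.1, 7.7]
grip_width: 0.0004
time: 11.52
position: [0.5538, 0.1611, 0.1243]
tool_rot: [0.806, 0.592, 0.0, 0.0]
ft_force: [0.7, 0.7, -0.2]
grip_width: 0.0004
[ 0.6733948  0.7330355 -0.2186449]
w [321.5 336.5]
w [352.  324.4]
w [351.  246.5]
y [310.8 320.7]
y [315.5 247. ]
y [308. 184.]
pos [0.5534 0.1611 0.1238] yaw 72.6 tilt 0.05 F [-0.46 -0.06  0.12] t 11.575 
shift mm [-169.    58.8   -1.2] turn -22.4
```

```bash
python3 -m pendant '[[[-20,7,0],0],[[-40,14,0],0],[[-45,15.8,0],0],[[-40,14,0],0],[[-24,8,0],0],[[0,0,0],-7.4],[[0,0,0],-7.5],[[0,0,0],-7.5]]'; python3 -m pendant '[[[0,0,15],0],[[0,0,15],0],[[0,0,10],0],[[0,0,4],0],[[0,0,0],0]]'; python3 -c "
from h import *
go(.559,-.0178,.076,95)"
```

```text
time: 12.58
position: [0.5586, -0.0178, 0.1231]
tool_rot: [0.674, 0.739, -0.001, -0.001]
ft_force: [-0.4, 0.3, 0.8]
grip_width: 0.0007
time: 13.2
position: [0.5593, -0.0177, 0.0798]
tool_rot: [0.676, 0.737, -0.0, -0.0]
ft_force: [-0.7, 0.2, 0.9]
grip_width: 0.0006
pos [ 0.5593 -0.0177  0.0798] yaw 95.0 tilt 0.04 F [-0.68  0.24  0.91] t 13.2 
shift mm [-0.1 -0.3  3.8] turn -0.0
```

```bash
for k in 1; do python3 -m pendant '[[[0,0,4],0],[[0,0,0],0],[[0,0,0],0]]'|grep -E "posi|ft_";python3 -m pendant '[[[0,0,2],0],[[0,0,0],0],[[0,0,0],0]]'|grep -E "posi|ft_";python3 -m pendant '[[[0,0,2],0],[[0,0,0],0],[[0,0,0],0]]'|grep -E "posi|ft_";python3 -m pendant '[[[0,0,2],0],[[0,0,0],0],[[0,0,0],0]]'|grep -E "posi|ft_"; done; python3 -c "
from h import *
for i in range(4):
  camera('side');print(robot.get_obs()['ft_force'][2].round(2))"
```

```text
position: [0.5601, -0.0179, 0.0768]
ft_force: [1.5, -0.1, 2.6]
position: [0.5602, -0.0179, 0.075]
ft_force: [0.2, 0.6, 5.8]
position: [0.5602, -0.0179, 0.0736]
ft_force: [-1.4, -1.2, 9.1]
position: [0.5602, -0.0179, 0.072]
ft_force: [-2.3, -0.2, 12.6]
12.54
12.3
12.06
13.03
```

```bash
python3 -m pendant '[[[0,0,1.5],0],[[0,0,0],0],[[0,0,0],0]]'|grep -E "posi|ft_"; python3 -m pendant '[[[0,0,-10],0],[[0,0,-20],0],[[0,0,-20],0],[[0,0,-5],0],[[0,0,0],0]]'; python3 -c "
from h import *
c=camera('side')
for k,z in(('w',.095),('y',.105)):
  for q in blobs(c,k,(290,165,390,390),60): print(k,np.round(cv2.minAreaRect(q)[0],1))
go(.540,-.2070,.125,84)"
```

```text
position: [0.5602, -0.0179, 0.0709]
ft_force: [-1.8, 0.6, 15.8]
time: 15.9
position: [0.5591, -0.0177, 0.1235]
tool_rot: [0.676, 0.737, -0.0, -0.0]
ft_force: [-0.0, -0.2, -0.3]
grip_width: 0.0003
w [352.5 349. ]
w [321.5 336.5]
w [353. 326.]
w [317.9 204.7]
y [310.5 321. ]
y [314.5 248. ]
y [308.2 183. ]
pos [ 0.5588 -0.0177  0.1231] yaw 95.0 tilt 0.09 F [-0.5   0.16 -0.1 ] t 15.95 
shift mm [-187.   -35.2   -2. ] turn 11.0
```

```bash
python3 -m pendant '[[[-22,-4.2,0],0],[[-43,-8,0],0],[[-50,-9.5,0],0],[[-45,-8.5,0],0],[[-27,-5,0],0],[[0,0,0],5.5],[[0,0,0],5.5],[[0,0,0],0]]'; python3 -m pendant '[[[0,0,15],0],[[0,0,15],0],[[0,0,10],0],[[0,0,4],0],[[0,0,0],0]]'; python3 -c "
from h import *
go(.540,-.2070,.076,84)"
```

```text
time: 16.95
position: [0.54, -0.2069, 0.1226]
tool_rot: [0.743, 0.669, -0.0, -0.001]
ft_force: [-0.2, 0.2, 0.9]
grip_width: 0.0007
time: 17.58
position: [0.5406, -0.207, 0.0793]
tool_rot: [0.743, 0.669, -0.0, -0.0]
ft_force: [-0.7, -0.2, 0.7]
grip_width: 0.0003
pos [ 0.5406 -0.207   0.0793] yaw 84.0 tilt 0.04 F [-0.67 -0.21  0.71] t 17.575 
shift mm [-0.1 -0.6  3.3] turn 0.0
```

```bash
for k in 1; do python3 -m pendant '[[[0,0,4],0],[[0,0,0],0],[[0,0,0],0]]'|grep -E "posi|ft_";python3 -m pendant '[[[0,0,2],0],[[0,0,0],0],[[0,0,0],0]]'|grep -E "posi|ft_";python3 -m pendant '[[[0,0,2],0],[[0,0,0],0],[[0,0,0],0]]'|grep -E "posi|ft_";python3 -m pendant '[[[0,0,2],0],[[0,0,0],0],[[0,0,0],0]]'|grep -E "posi|ft_"; done; python3 -c "
from h import *
for i in range(4):
  camera('side');print(robot.get_obs()['ft_force'][2].round(2))"
```

```text
position: [0.5413, -0.2075, 0.0764]
ft_force: [1.2, 0.0, 1.5]
position: [0.5413, -0.2075, 0.0743]
ft_force: [0.7, -1.2, 4.2]
position: [0.5414, -0.2075, 0.0726]
ft_force: [0.1, -0.2, 8.3]
position: [0.5414, -0.2075, 0.071]
ft_force: [-0.4, 0.1, 9.8]
9.69
10.12
9.24
9.11
```

Force at the same depth: left about 0.8 N/mm, right about 1.5 N/mm, middle about 2.1 N/mm. The left one is softest. I'll finish this press and go to the left tag.

```bash
python3 -m pendant '[[[0,0,1.5],0],[[0,0,0],0],[[0,0,0],0]]'|grep -E "posi|ft_"; python3 -m pendant '[[[0,0,-10],0],[[0,0,-20],0],[[0,0,-20],0],[[0,0,-5],0],[[0,0,0],0]]'; python3 -c "
from h import *
go(.4863,.1830,.125,72.5)"
```

```text
position: [0.5414, -0.2075, 0.0698]
ft_force: [0.0, 0.3, 12.0]
time: 20.27
position: [0.5402, -0.2068, 0.1228]
tool_rot: [0.743, 0.669, -0.0, -0.0]
ft_force: [0.2, -1.0, -0.6]
grip_width: 0.0004
pos [ 0.5402 -0.2068  0.1228] yaw 84.0 tilt 0.06 F [ 0.21 -0.97 -0.63] t 20.275 
shift mm [382.1 -94.3  -1.9] turn 11.5
```

```bash
python3 -m pendant '[[[20,-5,0],0],[[40,-10,0],0],[[50,-12.3,0],0],[[50,-12.3,0],0],[[50,-12.3,0],0],[[50,-12.3,0],0],[[50,-12.3,0],0],[[42,-10.4,0],0]]'; python3 -m pendant '[[[30.1,-7.4,0],0],[[0,0,0],5.8],[[0,0,0],5.7],[[0,0,0],0]]'; python3 -c "
from h import *
c=camera('top');w=camera('wrist');print(proj(w,[.4863,.1830,.104]))
for q in blobs(w,'y',(0,0,640,480),300):print(cv2.minAreaRect(q))
c=camera('side')
for q in blobs(c,'y',(290,165,390,390),60): print(np.round(cv2.minAreaRect(q)[0],1))
go(.4863,.1830,.092,72.5)"
```

```text
time: 21.28
position: [0.4885, 0.1548, 0.1224]
tool_rot: [0.743, 0.67, -0.001, -0.001]
ft_force: [-0.2, 0.9, -0.1]
grip_width: 0.0003
time: 21.78
position: [0.485, 0.1835, 0.1225]
tool_rot: [0.806, 0.592, -0.001, -0.001]
ft_force: [-0.3, 0.6, 0.1]
grip_width: 0.0008
[321.281574   274.84455308]
((12.840007781982422, 364.6199951171875), (16.40000343322754, 38.200008392333984), 53.130104064941406)
((321.0, 272.5), (41.0, 72.0), 90.0)
[310.5 321. ]
[315.2 247. ]
[308.5 185. ]
pos [0.486  0.183  0.1229] yaw 72.6 tilt 0.07 F [ 0.18  0.37 -0.47] t 21.925 
shift mm [ 0.1  0.3 30.9] turn 0.1
```

```bash
python3 -m pendant '[[[0,0,12],0],[[0,0,12],0],[[0,0,7],0],[[0,0,0],0]]'|grep -E "posi|ft_"; for k in 1; do python3 -m pendant '[[[0,0,3],0],[[0,0,3],0],[[0,0,0],0]]'|grep -E "posi|ft_";python3 -m pendant '[[[0,0,2],0],[[0,0,2],0],[[0,0,0],0]]'|grep -E "posi|ft_"; done
```

```text
position: [0.4862, 0.1825, 0.0913]
ft_force: [0.0, 0.4, 0.7]
position: [0.4869, 0.1828, 0.0863]
ft_force: [0.5, -0.2, 0.4]
position: [0.487, 0.1828, 0.0822]
ft_force: [-0.2, 0.0, 1.5]
```

```bash
for k in 1; do python3 -m pendant '[[[0,0,2],0],[[0,0,2],0],[[0,0,0],0]]'|grep -E "posi|ft_";python3 -m pendant '[[[0,0,2],0],[[0,0,0],0]]'|grep -E "posi|ft_"; done
python3 - <<'E'
from h import *
c=camera('side');w=camera('wrist')
for q in blobs(c,'y',(290,165,390,390),20): print(np.round(cv2.minAreaRect(q)[0],1),cv2.contourArea(q))
a=cv2.resize(c["pixels"][140:220,290:370],(400,400),interpolation=cv2.INTER_CUBIC)
b=cv2.resize(w["pixels"][180:340,240:400],(400,400),interpolation=cv2.INTER_CUBIC)
cv2.imwrite("pics/tag.png",cv2.convertScaleAbs(np.hstack([a,b]),alpha=1.5,beta=20))
E
```

```text
position: [0.4869, 0.1828, 0.078]
ft_force: [0.6, 1.4, 0.7]
position: [0.4869, 0.1827, 0.076]
ft_force: [-0.0, 0.5, 1.1]
[311. 321.] 218.5
[315.3 248. ] 151.5
[307.8 189.6] 26.5
```

View pics/tag.png

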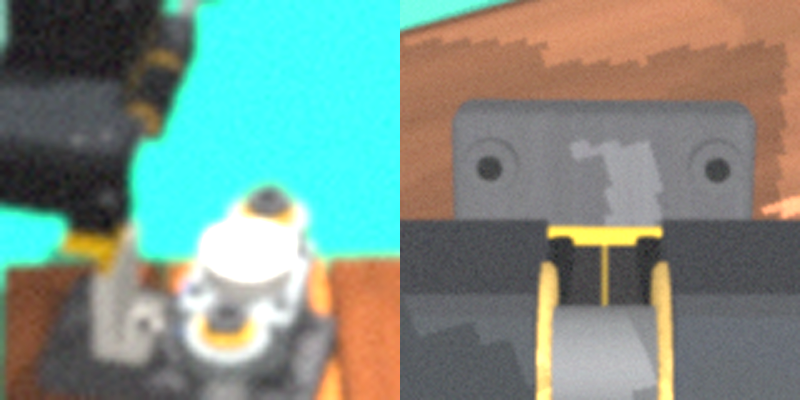

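The side crop shows the lip lowered a little under the fingertips (about 90,243), and the wrist view shows yellow through the finger slit. I'll continue to the stop.

```bash
for k in 1; do python3 -m pendant '[[[0,0,2],0],[[0,0,1],0],[[0,0,0],0]]'|grep -E "posi|ft_";python3 -m pendant '[[[0,0,2],0],[[0,0,0],0]]'|grep -E "posi|ft_";python3 -m pendant '[[[0,0,2],0],[[0,0,0],0]]'|grep -E "posi|ft_"; done
```

```text
position: [0.4868, 0.1827, 0.0731]
ft_force: [-0.3, -0.5, 0.3]
position: [0.4868, 0.1827, 0.0711]
ft_force: [-0.3, 0.2, 1.1]
position: [0.4868, 0.1827, 0.0698]
ft_force: [-1.5, 0.1, 6.9]
```

```bash
for k in 1; do python3 -m pendant '[[[0,0,2],0],[[0,0,0],0],[[0,0,0],0]]'|grep -E "posi|ft_";python3 -m pendant '[[[0,0,2],0],[[0,0,0],0],[[0,0,0],0]]'|grep -E "posi|ft_"; done
```

```text
position: [0.4869, 0.1828, 0.0696]
ft_force: [-4.7, -0.9, 20.6]
position: [0.487, 0.1829, 0.0694]
ft_force: [-7.9, -1.9, 34.6]
```

A hard stop at TCP 0.0695, where I predicted full travel. I'll retract and check.

```bash
python3 -m pendant '[[[0,0,-2],0],[[0,0,-3],0],[[0,0,-10],0],[[0,0,-20],0],[[0,0,-30],0],[[0,0,-35],0],[[0,0,-30],0],[[0,0,0],0]]';python3 -m pendant '[[[-20,-30,0],0],[[-30,-40,0],0],[[-20,-30,0],0],[[0,0,0],0]]'
python3 - <<'E'
from h import *
I=[]
for n,roi in(("top",(200,190,470,280)),("side",(290,165,390,390))):
    c=camera(n);I.append(c["pixels"])
    for k,z in(("w",.095),("y",.105)):
        for q in blobs(c,k,roi,60):
            u=cv2.minAreaRect(q)[0];print(n,k,np.round(u,1),cv2.contourArea(q),ray(c,u,z).round(4)[:2],ray(c,u,z-.018).round(4)[:2])
a=cv2.resize(I[1][150:400,270:410],None,fx=2,fy=2);b=cv2.resize(I[0][150:300,200:480],None,fx=1.8,fy=1.8)
b=cv2.copyMakeBorder(b,0,a.shape[0]-b.shape[0],0,0,0);cv2.imwrite("pics/end.png",np.hstack([a,b]));print(robot.get_obs()["time"])
E
```

```text
time: 26.52
position: [0.4886, 0.1831, 0.1974]
tool_rot: [0.806, 0.591, 0.002, 0.001]
ft_force: [0.2, -0.2, 0.7]
grip_width: 0.0005
time: 27.02
position: [0.3659, 0.1455, 0.1939]
tool_rot: [0.806, 0.591, -0.003, -0.002]
ft_force: [-0.1, 0.6, -0.5]
grip_width: 0.0002
top w [427.  248.5] 105.0 [ 0.4873 -0.1941] [ 0.4886 -0.1975]
top w [242.2 244.5] 126.0 [0.5011 0.1726] [0.5026 0.1758]
top w [339.9 241.6] 90.5 [ 0.5037 -0.0221] [ 0.5053 -0.0224]
top w [432.5 222. ] 270.0 [ 0.5399 -0.2067] [ 0.5421 -0.2103]
top w [247.5 218.5] 265.0 [0.5532 0.1619] [0.5557 0.1649]
top w [337.4 214.3] 266.0 [ 0.5586 -0.0181] [ 0.5611 -0.0184]
top y [431.  257.5] 178.0 [ 0.4688 -0.1994] [ 0.4698 -0.2029]
top y [237.7 252.4] 173.5 [0.4848 0.1797] [0.486 0.183]
top y [341.  249.5] 177.5 [ 0.4873 -0.0239] [ 0.4886 -0.0242]
side w [321.5 336.5] 216.5 [ 0.4853 -0.229 ] [ 0.4862 -0.2159]
side w [353.8 324.1] 390.0 [ 0.5414 -0.2078] [ 0.5437 -0.194 ]
side w [326.1 266.7] 93.0 [ 0.5056 -0.0714] [ 0.5071 -0.0543]
side w [350.7 246.3] 236.0 [ 0.5575 -0.0204] [ 0.5603 -0.0021]
side w [318.1 204.8] 78.5 [0.5033 0.1095] [0.5048 0.1311]
side w [340.3 189.7] 163.5 [0.5549 0.1568] [0.5576 0.1796]
side y [310.5 321.5] 220.0 [ 0.4687 -0.2045] [ 0.4693 -0.1905]
side y [315.2 247.6] 151.0 [ 0.4882 -0.029 ] [ 0.4892 -0.0106]
side y [308.2 187.7] 95.0 [0.4853 0.1564] [0.4863 0.1795]
27.125
```

View pics/end.png

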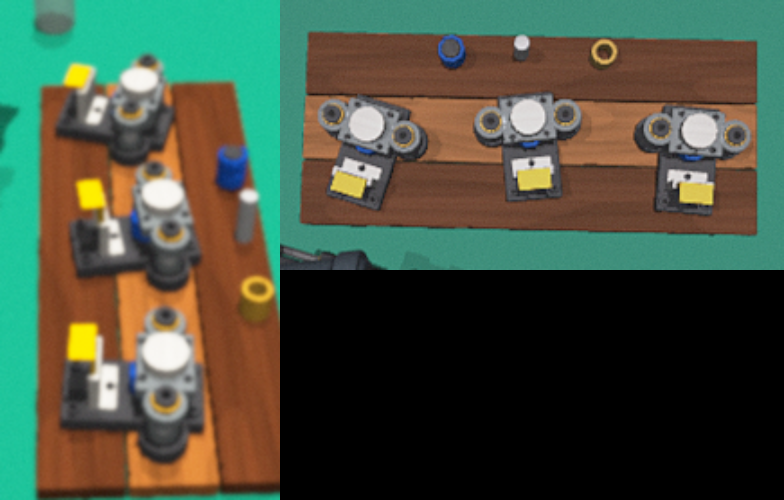

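The end picture shows the left tag lowered (side crop 77,75), the other two tags up, and the units in place.

```bash
python3 -c "
from rig import order
print(order.hand_in())"
```

```text
the job is handed in; nothing more can be done
None
```

I pressed the left, middle and right pads in that order, and the left one had the softest spring. I then pushed the left unit's yellow tag down to its stop, left the other two tags up, and handed the job in at about 27 s.

| Unit | Spring stiffness felt | Estimated depth pressed |
|---|---|---|
| Left | about 0.8 N/mm | about 9 mm |
| Middle | about 2.1 N/mm | about 7 mm |
| Right | about 1.5 N/mm | about 7.5 mm |

**Last checks:**
- **Left tag:** It met a hard stop at 35 N, at the height expected for full travel. The top and side views place its lip about 18 mm lower, agreeing to within about 3 mm.
- **Other tags and units:** The middle and right tags, all three bosses and the unit bases sit where they were to within about 2 mm. The arm is clear.

**Disagreements:**
- **Fingertip length:** Contact came about 4 cm lower than the stated fingertip position implied. I found the height by feel and used that offset from then on.
- **Tag friction:** It felt like about 1 N, not the stated 3 N, with force readings noisy to about 0.6 N.
- **Side force:** At the tag's stop there was also about 8 N of sideways force, and no shift of the unit was seen.

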